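Hold the reference lamp over the analyser's window

ROBOT

A 7-joint arm with a two-finger parallel gripper is mounted at the origin on the work surface. World frame = base frame: x ahead of the robot, y to its left, z up, the work surface at z = 0. Lengths are in m, angles in rad, forces in N, time in s.
With the tool pointing down it reaches from about 0.425 to 0.875 m from the base axis. Payload 4.7 kg.
Tool frame: the origin (TCP) lies on the centre line of the jaws, within the pads' length; the fingertips stand 19 mm ahead of it and the grasp point (between the pads) is the TCP; x points along the fingers, z is the direction in which the jaws open and shut, and the axes are right-handed (so a half turn about x gives the same grasp; the last joint's range is limited). The gripper opens to 87 mm and grips with 3 to 60 N. Pads are 19 mm wide; open, the fingers measure 117 mm over their backs; the gripper's body (75 mm by 190 mm) begins 51 mm behind the grasp point.
Start: joints at [-1.253, 0.321, -0.07, 1.45, 0.023, 1.371, -0.057], TCP at [0.194, 0.62, 0.242] pointing down, gripper open.
Joint ranges: [-2.86, 2.86], [-0.3, 2.09], [-1.38, 1.24], [0.06, 2.45], [-1.56, 4.7], [0.09, 2.05], [-2.69, 2.69]. Speed limits (rad/s): [2.57, 2.57, 3.14, 3.14, 3.14, 3.14, 3.14].

INTERFACE

Orientations are given as a rotation vector (axis times angle).
In Python, from bench import get_state, get_image, camera_info, close_job gives the robot as it stands.
- The arm moves only by the tool jog_arm, never from a script. Its argument "targets" is a list of rows, each a list of 7 numbers: the turn, a rotation vector about the tool's x, y, z in degrees, then the shift along the tool's x, y, z in cm, then the finger opening in cm, from 0 to 8.7. In form: [[wx, wy, wz, tx, ty, tz, jaw], ...]. A call has 1 to 10 rows; each row shifts and turns the commanded pose from where the row before left it, along the tool's axes as they then stand; what a row does not reach is not made up. A row lasts 1/8 s, in which the tool goes at most 62.5 mm and 10.7 degrees, less where a joint would pass 70% of its speed; a pose out of reach is approached as far as the arm can. A call is refused whole if a number of a shift passes 6.25 or a number of a turn 10.7, either way. A call with a gripper value outside its range is refused whole. The fingers move at their own pace and stop on an object; "squeeze" is the grip in N (left out, the last holds). Time passes only in rows, so rows that do not move let the fingers close. It gives the time, the measured TCP pose, the force and the opening at its end, in the units of the state.
- get_state(): the state, without advancing time (a new reading comes with each control period).
- get_image(name): name is "scene" or "top"; returns (picture, depth): 420x560x3 uint8, red, green, blue; 420x560 float32, m along the optical axis (not along the pixel's ray), 0 where there is no reading.
- camera_info(name): a dict with "intrinsics" (3x3 intrinsics, pixels), "world_from_camera" (4x4, takes a point from camera to world coordinates). Camera axes: x right, y up, looking along -z (the intrinsics and any distortion apply to the point x, -y, -z); pixel columns grow to the right and rows downward; lengths in m; the calibration is good to about 2 mm. A picture is of the moment at which its call begins. camera_info takes no time and is no camera call.
- close_job(): hands the job in, once; it reports no verdict.
The state is a dict: "time": time; "joint_positions": joint angles; "qd": joint speeds; "joint_torque": joint torques, N m; "position": TCP position; "tool_rot": TCP orientation; "ft_force": force on the tool from outside, world axes, zero at the start; "torque": the same for the moment, N m; "grip_width": opening from 0.0 (shut) to 1.0 (fully open).
Only numpy, scipy, OpenCV 4.12 (cv2) and the standard library are available. Lean on these libraries where they do the work, as an engineer would, in place of code of your own. Each camera call takes 0.05 s, during which the arm holds its last target.

TASK

Get the field analyser ready for its light check: first push the open filter drawer fully home past its click, then take the handheld reference lamp, carry it over the tube rack and hold it upright about one centimetre above the small framed window on the analyser's top, its foot square over the window frame edge for edge and not touching the analyser at any time. Finish while still holding the lamp there steadily; do not put it down or let go, do not touch the tube rack with the lamp, and leave everything else on the table where it is.

Things in the scene. Friction and masses are not known exactly. Their poses are not given: they have to be found in the camera images.
- drawer (a joint): filter drawer in the analyser's front, level slide, value in m: 0 = fully home against its stop, grows as it is pulled out (starts 0.045 to 0.085). Moves with about 1 N, stays where it is left; a sprung detent in the last 10 mm needs 2 to 4 N more (push on until it stops hard), then keeps it shut.
- drawer_face (a point): centre of the outer face of the drawer's front plate, moving with the drawer; plate 112 mm wide (y), 44 mm high (20 to 64 mm above the table), 12 mm thick. x points into the analyser (the push direction), y along the face, z up. When home the face stands 12 mm proud of the case.
- window (a point): centre of the small window in the analyser's top, on the upper face of its aluminium frame, 88 mm above the table and 3 mm above the case. The frame is 36 mm (x) by 56 mm (y) outside, dark inside. x points from the drawer front to the rear, y along the front, z up. It is midway across, 90 mm behind the case's front.
- analyser: fixed low black case with a grey top, 240 x 240 mm, 85 mm high; origin at the centre of its underside, x points from the drawer front to the rear, z up. The larger panels at the rear of its top are a screen and a cuvette block.
- lamp_centre (a point): handheld reference lamp, 95 mm tall, about 0.22 kg, loose, upright on the table; this point is its centre, 47.5 mm above its underside. White foot block 56 mm (x) by 36 mm (y), 40 mm high; above it, from 40 to 95 mm height, a grey rectangular grip 40 mm (x) by 24 mm (y), best pinched across y. z up; a half turn makes no difference.
- lamp_foot (a point): centre of the lamp's underside (0 mm height), same axes as lamp_centre. At the end its x axis lies along the window's y axis, either way round.
- rack: fixed white test-tube rack with capped tubes, 250 mm (x) by 60 mm (y), 110 mm high to the caps; origin at the centre of its underside.
- reagent: loose amber bottle, 52 mm across, 110 mm high, to be left alone; origin at the centre of its underside.
- jar: loose white jar, 56 mm across, 80 mm high, to be left alone; origin at the centre of its underside.
- tipbox: loose white box of pipette tips, 110 mm (x) by 80 mm (y), 67 mm high, to be left alone; origin at the centre of its underside.
- vial_a: loose small glass vial, 26 mm across, 50 mm high, to be left alone; origin at the centre of its underside.
- vial_b: as vial_a.
- pipette: loose pipette lying flat along its x axis, 220 mm long, 30 mm wide, 24 mm high, to be left alone; origin under its thick body.
- dish: loose white dish, 80 mm across, 20 mm high, to be left alone; origin at the centre of its underside.

How it is judged:
By the outcome, as a careful person would: the job done as asked, in the order asked, and still so for the second after the job is handed in, while the arm keeps its last pose, push and grip.
It also fails if it takes over 61 s, if anything falls off the work surface, if the arm or the gripper's body presses on something with over 40 N, if the wrist force passes 120 N, or if a joint passes its speed limit or range.

## Working session

There is one attempt and no reset: what is moved stays moved. The work goes in short steps, Python scripts to look and compute and a tool call to move; the robot and the scene stay as the last step left them, time stands still between calls to the robot, and variables do not carry over. Pictures are saved under pics/ and viewed, and the job is handed in when it is done.

Besides the shell and the picture viewer there is one more tool, called as name(argument=value, ...), one argument or row to a line, values as JSON. jog_arm: Moves the arm, as the interface text tells. Its arguments: {"type":"object","properties":{"targets":{"type":"array"},"squeeze":{"type":"number"}},"required":["targets"]}

```bash
mkdir -p pics; ls; python3 - <<'E'
from bench import *
import cv2,numpy as np
np.set_printoptions(precision=4,suppress=True)
print(get_state())
for n in("scene","top"):
    im,d=get_image(n); i=camera_info(n); print(n,i)
    cv2.imwrite(f"pics/{n}0.png",im[:,:,::-1]); np.savez(f"{n}0.npz",im=im,d=d,K=i["intrinsics"],T=i["world_from_camera"])
E
```

```text
pics
{'time': 0.0, 'joint_positions': array([-1.2529,  0.3218, -0.0701,  1.4517,  0.0226,  1.3708, -0.0569]), 'qd': array([ 0.0001, -0.0003, -0.0004,  0.0007, -0.0001, -0.0003, -0.0007]), 'joint_torque': array([  0.0004, -49.1299,  -0.4038, -31.2519,  -0.064 ,   0.0438,
         0.0002]), 'position': array([0.1943, 0.6197, 0.2405]), 'tool_rot': array([-0.9838,  1.3392,  0.9818]), 'ft_force': array([ 0.093 ,  0.7717, -0.6754]), 'torque': array([ 0.0585,  0.0517, -0.0116]), 'grip_width': 0.9982094458580162}
scene {'intrinsics': array([[475.4959,   0.    , 277.4233],
       [  0.    , 475.4959, 207.5217],
       [  0.    ,   0.    ,   1.    ]]), 'world_from_camera': array([[-0.1338, -0.7355,  0.6642,  1.2805],
       [ 0.9909, -0.1097,  0.0782, -0.0214],
       [ 0.0153,  0.6686,  0.7435,  0.8362],
       [ 0.    ,  0.    ,  0.    ,  1.    ]])}
top {'intrinsics': array([[530.1154,   0.    , 278.9969],
       [  0.    , 530.1154, 214.3074],
       [  0.    ,   0.    ,   1.    ]]), 'world_from_camera': array([[ 0.0278,  0.9948, -0.0975,  0.4824],
       [-0.9994,  0.0296,  0.0172, -0.0708],
       [ 0.02  ,  0.097 ,  0.9951,  1.2071],
       [ 0.    ,  0.    ,  0.    ,  1.    ]])}
```

View pics/scene0.png

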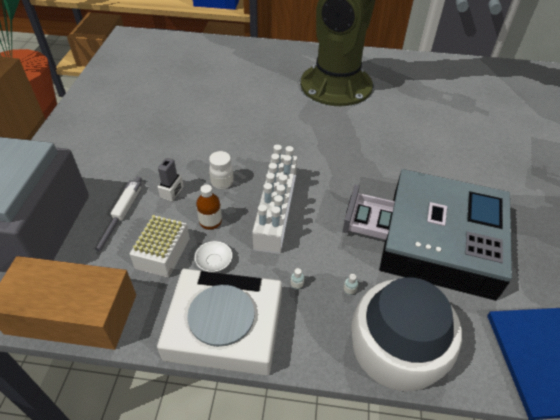

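View pics/top0.png

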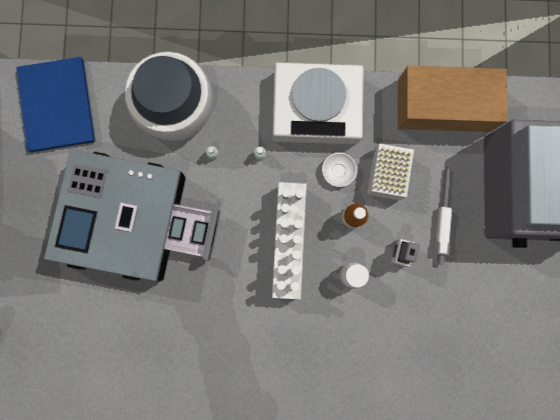

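The scene view shows the analyser at about (450,230) with its drawer open to the left at (365,215), the rack at (275,195) and the lamp at (170,180). In the top view, the analyser is at (118,215), the drawer plate at about (213,232), the window at (126,217), the rack at (289,240) and the lamp at (405,252). Next I'll measure these.

```bash
cat > h.py <<'E'
import numpy as np,cv2
np.set_printoptions(precision=4,suppress=True)
def ld(n,k=0):
    z=np.load(f"{n}{k}.npz"); return z["im"],z["d"],z["K"],z["T"]
def cloud(n,k=0):
    im,d,K,T=ld(n,k); v,u=np.mgrid[:420,:560]
    P=np.stack([(u-K[0,2])/K[0,0]*d,-(v-K[1,2])/K[1,1]*d,-d],-1)
    W=P@T[:3,:3].T+T[:3,3]; W[d==0]=np.nan; return W
def ray(n,u,v,z,k=0):
    im,d,K,T=ld(n,k); uv=np.atleast_2d(np.c_[u,v]).astype(float)
    r=np.c_[(uv[:,0]-K[0,2])/K[0,0],-(uv[:,1]-K[1,2])/K[1,1],-np.ones(len(uv))]@T[:3,:3].T
    s=(z-T[2,3])/r[:,2]; return T[:3,3]+r*s[:,None]
def proj(n,P,k=0):
    im,d,K,T=ld(n,k); p=(np.atleast_2d(P)-T[:3,3])@T[:3,:3]
    return np.c_[p[:,0]/-p[:,2]*K[0,0]+K[0,2],-p[:,1]/-p[:,2]*K[1,1]+K[1,2]]
def crop(n,x0,y0,x1,y1,s,out,k=0):
    im=ld(n,k)[0][y0:y1,x0:x1,::-1]; cv2.imwrite(out,cv2.resize(im,None,fx=s,fy=s,interpolation=cv2.INTER_CUBIC))
E
python3 - <<'E'
from h import *
crop("top",30,140,230,290,4,"pics/c_an.png"); crop("top",370,220,430,280,10,"pics/c_lamp.png")
crop("scene",330,165,520,300,4,"pics/s_an.png"); crop("scene",140,145,200,210,9,"pics/s_lamp.png")
W=cloud("top"); Ws=cloud("scene")
for (u,v) in [(100,240),(126,217),(213,232),(405,252),(289,240),(405,300)]: print("top",u,v,W[v,u])
for (u,v) in [(420,240),(436,214),(168,165),(170,190),(275,195)]: print("sc",u,v,Ws[v,u])
# tabletop plane check
print(np.nanmedian(W[300:400,300:500,2]),np.nanmedian(Ws[110:140,380:480,2]))
E
```

```text
top 100 240 [0.5268 0.2846 0.0849]
top 126 217 [0.5769 0.2329 0.0853]
top 213 232 [0.552  0.0509 0.0605]
top 405 252 [ 0.5197 -0.3581  0.0917]
top 289 240 [ 0.5393 -0.1137  0.0641]
top 405 300 [ 0.4142 -0.3826 -0.0016]
sc 420 240 [0.6556 0.195  0.0866]
sc 436 214 [0.5809 0.2327 0.0878]
sc 168 165 [ 0.5276 -0.3616  0.0962]
sc 170 190 [ 0.5502 -0.3595  0.0382]
sc 275 195 [ 0.5535 -0.113   0.0633]
0.0006683372994771286 0.00040730936927563244
```

View pics/c_an.png

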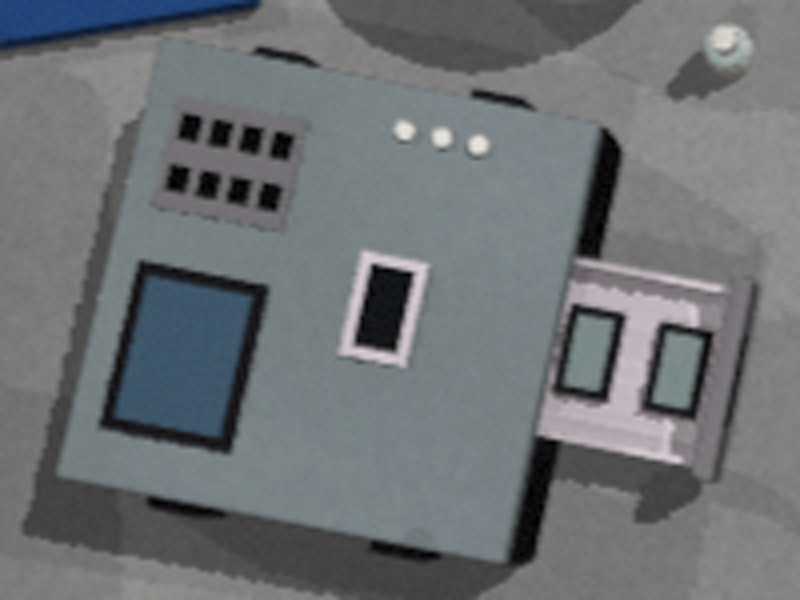

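View pics/c_lamp.png

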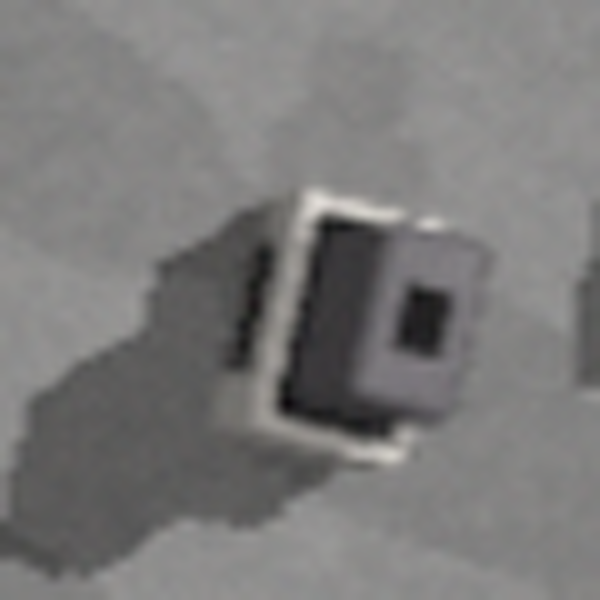

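View pics/s_an.png

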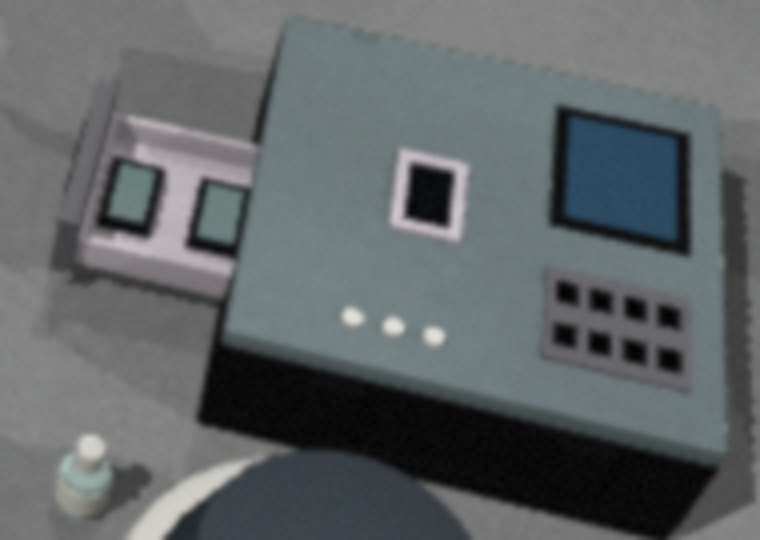

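View pics/s_lamp.png

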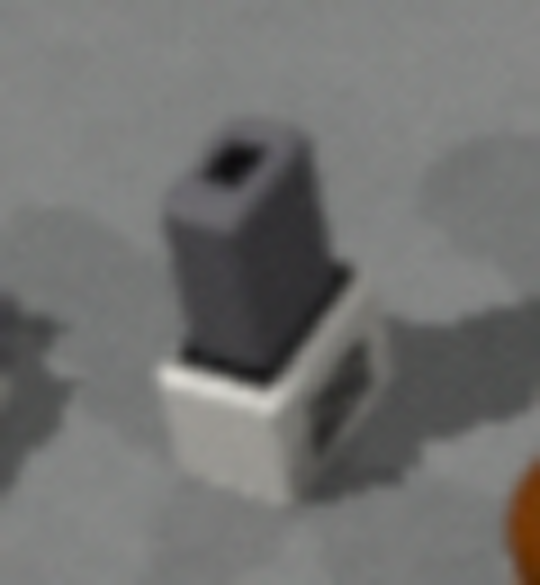

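In the top crop, the window frame corners are at about (362,250), (428,264), (407,367) and (340,354). In the lamp crop, the grip's top face is at (388,230)–(455,412), and the foot's white rim runs from (310,190) to (262,425) to (400,462). Now I'll take the numbers from both views.

```bash
python3 - <<'E'
from h import *
def up(x0,y0,s,p): return (np.array(p)+.5)/s-.5+[x0,y0]
def tri(pt,ps):
    A=[];b=[]
    I=np.zeros((3,3));c=np.zeros(3)
    for n,p in(("top",pt),("scene",ps)):
        T=ld(n)[3]; o=T[:3,3]; r=ray(n,p[0],p[1],0.)[0]-o; r/=np.linalg.norm(r); M=np.eye(3)-np.outer(r,r); I+=M;c+=M@o
    return np.linalg.solve(I,c)
# window
cen={}
for n,(x0,y0,x1,y1) in dict(top=(110,195,142,238),scene=(420,196,455,232)).items():
    im=ld(n)[0][y0:y1,x0:x1]; big=cv2.resize(im,None,fx=8,fy=8,interpolation=cv2.INTER_CUBIC).astype(int)
    m=((big[...,0]-big[...,1])>0)&(big.sum(-1)>400)
    cs,_=cv2.findContours(m.astype(np.uint8),cv2.RETR_EXTERNAL,cv2.CHAIN_APPROX_NONE); c=max(cs,key=cv2.contourArea)
    W=ray(n,*up(x0,y0,8,c[:,0,:]).T,0.088)
    r=cv2.minAreaRect((W[:,:2]*1000).astype(np.float32)); print(n,"window",r)
    q=cv2.approxPolyDP(c,12,True)[:,0]; print(ray(n,*up(x0,y0,8,q).T,0.088)[:,:2])
    cen[n]=proj(n,[r[0][0]/1000,r[0][1]/1000,.088])[0]
print("tri window",tri(cen["top"],cen["scene"]))
# analyser top corners z=.085
for n,a in (("top",up(30,140,4,[(163,40),(610,125),(513,562),(58,475)])),("scene",up(330,165,4,[(287,18),(722,108),(722,465),(222,345)]))):
    P=ray(n,*a.T,.085); print(n,P[:,:2],P.mean(0)); 
    for i in range(4): e=P[(i+1)%4]-P[i]; print(np.linalg.norm(e),np.degrees(np.arctan2(e[1],e[0])))
# drawer plate top outer edge z .064
print("plate top", ray("top",*up(30,140,4,[(757,280),(718,482),(735,276),(695,477)]).T,.064))
print("plate sc", ray("scene",*up(330,165,4,[(104,75),(62,222),(122,82),(80,228)]).T,.064))
# lamp
P=ray("top",*up(370,220,10,[(388,228),(493,243),(457,412),(355,390)]).T,.095);print("lamp top/top",P,P.mean(0))
P=ray("scene",*up(140,145,9,[(232,118),(312,128),(248,235),(165,210)]).T,.095);print("lamp top/scene",P,P.mean(0))
P=ray("top",*up(370,220,10,[(308,188),(262,428),(400,464)]).T,.04);print("foot top/top",P,(P[0]+P[2])/2)
P=ray("scene",*up(140,145,9,[(160,370),(272,415),(385,300)]).T,.04);print("foot top/scene",P,(P[0]+P[2])/2)
t=up(370,220,10,(423,320)); s=up(140,145,9,(234,165))
print("tri lamp top",tri(t,s))
for n,(x0,y0,x1,y1) in dict(top=(395,235,425,270),scene=(155,150,180,195)).items():
    Wc=cloud(n)[y0:y1,x0:x1].reshape(-1,3); q=Wc[(Wc[:,2]>.085)]; r=cv2.minAreaRect((q[:,:2]*1000).astype(np.float32)); print(n,len(q),q.mean(0),r)
    q=Wc[(Wc[:,2]>.03)]; print(cv2.minAreaRect((q[:,:2]*1000).astype(np.float32)))
W=cloud("top")
for nm,sl in dict(rack=(slice(175,305),slice(265,312)),jar=(slice(255,295),slice(335,375)),reag=(slice(200,230),slice(338,372)),vialB=(slice(140,170),slice(250,270)),vialA=(slice(140,170),slice(200,225)),tip=(slice(140,205),slice(368,418))).items():
    q=W[sl].reshape(-1,3); q=q[q[:,2]>.02]; print(nm,np.nanpercentile(q,[1,99],axis=0).round(3).tolist(), cv2.minAreaRect((q[:,:2]*1000).astype(np.float32)))
E
```

```text
top window ((577.4431762695312, 233.14727783203125), (38.33479690551758, 57.331172943115234), 79.79669952392578)
[[0.6075 0.2458]
 [0.5534 0.2558]
 [0.5468 0.2201]
 [0.6011 0.2105]]
scene window ((578.8448486328125, 234.4956512451172), (37.576820373535156, 59.26034927368164), 80.41764831542969)
[[0.5484 0.2224]
 [0.6034 0.2127]
 [0.6097 0.2463]
 [0.5554 0.2568]]
tri window [0.5776 0.2343 0.0866]
top [[0.7178 0.3591]
 [0.6793 0.1193]
 [0.4465 0.1593]
 [0.4851 0.3983]] [0.5822 0.259  0.085 ]
0.24285474381324937 -99.10918932099037
0.23628183165957398 170.2508485202623
0.24215198472516727 80.8148506474486
0.23595400288956292 -9.579332687313123
scene [[0.4494 0.1663]
 [0.4865 0.403 ]
 [0.7289 0.3579]
 [0.6921 0.1252]] [0.5892 0.2631 0.085 ]
0.23952749350596247 81.0691173966718
0.246474601433714 -10.527087288779589
0.23562256174380256 -98.98746965629877
0.2461640562707124 170.3800061451107
plate top [[0.6007 0.0398 0.064 ]
 [0.4913 0.0564 0.064 ]
 [0.6025 0.0517 0.064 ]
 [0.4936 0.0688 0.064 ]]
plate sc [[0.4903 0.0652 0.064 ]
 [0.6052 0.0456 0.064 ]
 [0.4944 0.0755 0.064 ]
 [0.6081 0.0553
[... 1292 characters left out ...]
-254.999755859375), (54.63114929199219, 51.306583404541016), 1.9386519193649292)
reag [[0.572, -0.28, 0.026], [0.621, -0.23, 0.114]] ((596.5244750976562, -255.20513916015625), (51.33723068237305, 49.541011810302734), 84.33061218261719)
vialB [[0.725, -0.054, 0.02], [0.749, -0.031, 0.054]] ((736.7603149414062, -43.21052169799805), (24.71580696105957, 24.81125831604004), 0.3996453583240509)
vialA [[0.723, 0.054, 0.021], [0.748, 0.077, 0.053]] ((734.5621337890625, 65.57295227050781), (23.162893295288086, 25.67286491394043), 35.88887405395508)
tip [[0.643, -0.379, 0.022], [0.756, -0.292, 0.071]] ((701.5772705078125, -337.5304260253906), (81.89292907714844, 112.20149230957031), 81.38826751708984)
```

```bash
cat >> h.py <<'E'
from scipy.spatial.transform import Rotation as R
def rel(target_pos,yawz,st,ref=None):
    """target: tool x down, tool z at world angle yawz deg (mod 180). returns turn deg and shift cm in tool axes"""
    C=R.from_rotvec(st["tool_rot"]); best=None
    for k in(0,180):
        a=np.radians(yawz+k); z=np.array([np.cos(a),np.sin(a),0]); x=np.array([0,0,-1.]); y=np.cross(z,x)
        G=R.from_matrix(np.c_[x,y,z]); w=np.degrees((C.inv()*G).as_rotvec())
        if best is None or np.linalg.norm(w)<np.linalg.norm(best[0]): best=(w,k,G)
    d=np.array(target_pos)-st["position"]
    print("turn deg",best[0],"flip",best[1]," shift now-axes cm",C.inv().apply(d)*100," shift goal-axes",best[2].inv().apply(d)*100)
E
python3 - <<'E'
from h import *; from bench import *
s=get_state(); M=R.from_rotvec(s["tool_rot"]).as_matrix(); print(M)
p=np.array([np.cos(np.radians(80.3)),np.sin(np.radians(80.3))])
face=np.array([.5604,.1333])-.085*p; print(face)
rel([*(face-.06*p),.242],80.3,s)
E
```

```text
[[-0.0004 -0.9542  0.2991]
 [-0.0017  0.2991  0.9542]
 [-1.     -0.0001 -0.0017]]
[0.5461 0.0495]
turn deg [-7.7036 -0.1001 -0.0009] flip 0  shift now-axes cm [ -0.0514 -51.4247 -49.8405]  shift goal-axes [ -0.1435 -44.2796 -56.2839]
```

jog_arm(
  targets=[
    [-7.7, 0, 0, 0, -1.4, -1.6, 0],
    [0, 0, 0, 0, -2.8, -3.3, 0],
    [0, 0, 0, 0, -2.8, -3.3, 0],
    [0, 0, 0, 0, -2.8, -3.3, 0],
    [0, 0, 0, 0, -2.8, -3.3, 0],
    [0, 0, 0, 0, -2.8, -3.3, 0],
    [0, 0, 0, 0, -2.8, -3.3, 0],
    [0, 0, 0, 0, -2.8, -3.3, 0],
    [0, 0, 0, 0, -2.8, -3.3, 0],
    [0, 0, 0, 0, -2.8, -3.3, 0],
  ],
)

```text
time: 1.35
position: [0.4017, 0.2641, 0.2413]
tool_rot: [-1.084, 1.285, 1.084]
ft_force: [0.8, 0.2, 0.1]
grip_width: 0.018
```

jog_arm(
  targets=[
    [0, 0, 0, 0, -2.8, -3.3, 0],
    [0, 0, 0, 0, -2.8, -3.3, 0],
    [0, 0, 0, 0, -2.8, -3.3, 0],
    [0, 0, 0, 0, -2.8, -3.3, 0],
    [0, 0, 0, 0, -2.8, -3.3, 0],
    [0, 0, 0, 0, -2.8, -3.3, 0],
    [0, 0, 0, 0, 0, 0, 0],
  ],
)

```text
time: 2.22
position: [0.5344, 0.0378, 0.2413]
tool_rot: [-1.08, 1.289, 1.077]
ft_force: [-0.6, 0.4, -0.2]
grip_width: 0.002
```

```bash
python3 - <<'E'
from h import *; from bench import *
s=get_state(); print(s); p=np.array([np.cos(np.radians(80.3)),np.sin(np.radians(80.3))])
face=np.array([.5604,.1333])-.085*p
rel([*(face-.030*p),.068],80.3,s)
E
```

```text
{'time': 2.225, 'joint_positions': array([-0.5766,  0.0746,  0.4815,  1.7517, -0.0335,  1.3241,  1.3065]), 'qd': array([-0.0344, -0.0176, -0.0665,  0.0211, -0.0328,  0.0131, -0.0294]), 'joint_torque': array([  0.81  , -30.6022,   1.9874, -31.2556,   0.2353,  -0.0606,
         0.2586]), 'position': array([0.5344, 0.0378, 0.2413]), 'tool_rot': array([-1.0799,  1.2887,  1.0773]), 'ft_force': array([-0.6201,  0.3542, -0.1559]), 'torque': array([0.0082, 0.016 , 0.0195]), 'grip_width': 0.002329529870218995}
turn deg [-0.3967 -0.114   0.0191] flip 0  shift now-axes cm [17.33   -0.9594 -1.612 ]  shift goal-axes [17.3264 -0.9539 -1.6531]
```

jog_arm(
  targets=[
    [-0.4, -0.1, 0, 0, -0.9, -1.7, 0],
    [0, 0, 0, 3, 0, 0, 0],
    [0, 0, 0, 4, 0, 0, 0],
    [0, 0, 0, 4, 0, 0, 0],
    [0, 0, 0, 2.5, 0, 0, 0],
    [0, 0, 0, 1.2, 0, 0, 0],
    [0, 0, 0, 0, 0, 0, 0],
  ],
)

```text
time: 3.1
position: [0.5391, 0.0247, 0.0941]
tool_rot: [-1.088, 1.281, 1.091]
ft_force: [-0.2, -0.4, 0.1]
grip_width: 0.006
```

```bash
python3 - <<'E'
from h import *; from bench import *
import cv2
s=get_state(); print(s["position"],s["ft_force"])
for n in("scene","top"):
    im,d=get_image(n); i=camera_info(n); np.savez(f"{n}1.npz",im=im,d=d,K=i["intrinsics"],T=i["world_from_camera"])
a=cv2.resize(ld("top",1)[0][140:320,30:330],None,fx=2.6,fy=2.6)[:, :,::-1]; cv2.imwrite("pics/t1.png",a)
crop("scene",250,50,520,300,2.4,"pics/s1.png",1)
p=np.array([np.cos(np.radians(80.3)),np.sin(np.radians(80.3))])
face=np.array([.5604,.1333])-.085*p
rel([*(face-.030*p),.068],80.3,s)
E
```

```text
[0.5391 0.0247 0.0941] [-0.1909 -0.3601  0.1499]
turn deg [ 0.4415  0.0884 -0.0723] flip 0  shift now-axes cm [ 2.6136 -0.2695 -0.4402]  shift goal-axes [ 2.6146 -0.2695 -0.4341]
```

View pics/t1.png

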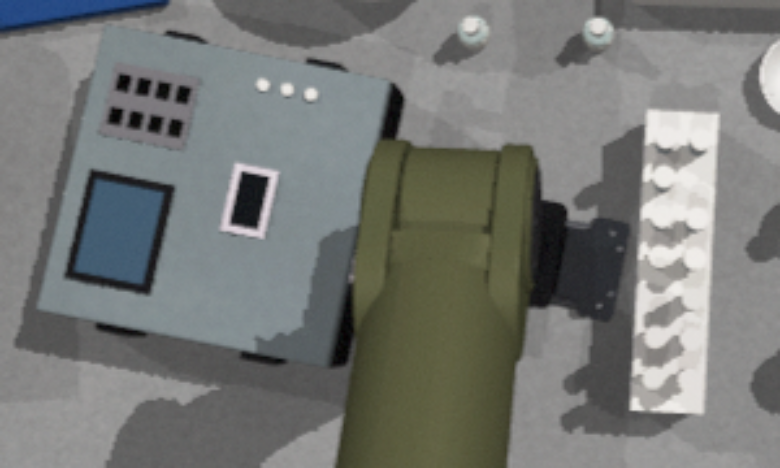

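View pics/s1.png

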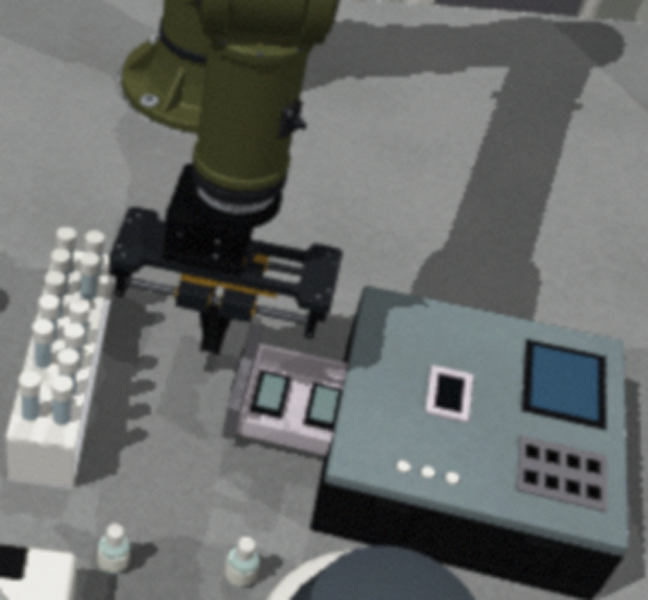

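The top view shows the gripper's long axis lying along the push direction, with its end at (610,270) short of the rack at (640,260). In the scene view, the finger at (212,345) is in front of the drawer plate at (245,365). I'll lower it and push.

jog_arm(
  targets=[
    [0.4, 0.1, -0.1, 1.3, -0.3, -0.2, 0],
    [0, 0, 0, 1.3, 0, 0, 0],
    [0, 0, 0, 0, 0, 0, 0],
    [0, 0, 0, 0, 0, 0, 0],
  ],
)

```text
time: 3.7
position: [0.5423, 0.0215, 0.0684]
tool_rot: [-1.084, 1.284, 1.082]
ft_force: [0.8, 0.8, -0.7]
grip_width: 0.005
```

jog_arm(
  targets=[
    [0, 0, 0, 0, 0, 0.5, 0],
    [0, 0, 0, 0, 0, 1, 0],
    [0, 0, 0, 0, 0, 1, 0],
    [0, 0, 0, 0, 0, 1, 0],
    [0, 0, 0, 0, 0, 1, 0],
    [0, 0, 0, 0, 0, 1, 0],
    [0, 0, 0, 0, 0, 1, 0],
    [0, 0, 0, 0, 0, 0.5, 0],
    [0, 0, 0, 0, 0, 0, 0],
  ],
)

```text
time: 4.82
position: [0.554, 0.0915, 0.0684]
tool_rot: [-1.085, 1.283, 1.083]
ft_force: [-0.1, 0.0, -0.1]
grip_width: 0.009
```

```bash
python3 - <<'E'
from h import *; from bench import *
s=get_state(); print(s["position"],s["ft_force"])
p=np.array([np.cos(np.radians(80.3)),np.sin(np.radians(80.3))])
rel([*(np.array([.5604,.1333])-.015*p),.068],80.3,s)
E
```

```text
[0.554  0.0915 0.0684] [-0.1402  0.0001 -0.1035]
turn deg [0.0423 0.0298 0.0845] flip 0  shift now-axes cm [0.0438 0.0729 2.7301]  shift goal-axes [0.0425 0.0748 2.7301]
```

jog_arm(
  targets=[
    [0, 0, 0, 0, 0, 0.6, 0],
    [0, 0, 0, 0, 0, 0.5, 0],
    [0, 0, 0, 0, 0, 0.4, 0],
    [0, 0, 0, 0, 0, 0.3, 0],
  ],
)

```text
time: 5.32
position: [0.557, 0.1086, 0.0684]
tool_rot: [-1.084, 1.284, 1.082]
ft_force: [-1.1, -0.4, -0.3]
grip_width: 0.004
```

jog_arm(
  targets=[
    [0, 0, 0, 0, 0, 0.3, 0],
    [0, 0, 0, 0, 0, 0.3, 0],
  ],
)

```text
time: 5.58
position: [0.558, 0.1144, 0.0685]
tool_rot: [-1.084, 1.284, 1.082]
ft_force: [-0.5, -0.8, -0.8]
grip_width: 0.005
```

jog_arm(
  targets=[
    [0, 0, 0, 0, 0, 0.2, 0],
    [0, 0, 0, 0, 0, 0.2, 0],
  ],
)

```text
time: 5.82
position: [0.5584, 0.1169, 0.0685]
tool_rot: [-1.085, 1.286, 1.082]
ft_force: [-2.4, -5.0, 0.7]
grip_width: 0.006
```

jog_arm(
  targets=[
    [0, 0, 0, 0, 0, 0.2, 0],
    [0, 0, 0, 0, 0, 0.1, 0],
  ],
)

```text
time: 6.08
position: [0.5593, 0.1219, 0.0685]
tool_rot: [-1.084, 1.283, 1.083]
ft_force: [-1.2, -0.9, -0.8]
grip_width: 0.008
```

jog_arm(
  targets=[
    [0, 0, 0, 0, 0, 0.2, 0],
    [0, 0, 0, 0, 0, 0.1, 0],
  ],
)

```text
time: 6.32
position: [0.5601, 0.1245, 0.0687]
tool_rot: [-1.085, 1.283, 1.082]
ft_force: [-0.3, -2.4, 0.1]
grip_width: 0.003
```

jog_arm(
  targets=[
    [0, 0, 0, 0, 0, 0.2, 0],
    [0, 0, 0, 0, 0, 0.1, 0],
  ],
)

```text
time: 6.58
position: [0.5601, 0.1246, 0.0687]
tool_rot: [-1.085, 1.287, 1.08]
ft_force: [-1.9, -7.5, 3.5]
grip_width: 0.005
```

jog_arm(
  targets=[
    [0, 0, 0, 0, 0, 0.3, 0],
    [0, 0, 0, 0, 0, 0.2, 0],
    [0, 0, 0, 0, 0, 0, 0],
  ],
)

```text
time: 6.95
position: [0.5602, 0.1248, 0.0687]
tool_rot: [-1.086, 1.294, 1.077]
ft_force: [-6.9, -15.0, 7.8]
grip_width: 0.002
```

Hard stop: 15 N with no further motion. I'll back off, lift and check.

jog_arm(
  targets=[
    [0, 0, 0, 0, 0, -1, 0],
    [0, 0, 0, 0, 0, -1, 0],
    [0, 0, 0, -2, 0, 0, 0],
    [0, 0, 0, -5, 0, 0, 2],
    [0, 0, 0, -5, 0, -2, 4],
    [0, 0, 0, -5, 0, -4.5, 5],
    [0, 0, 0, 0, 0, -5, 5],
    [0, 0, 0, 0, 0, -5, 5],
    [0, 0, 0, 0, 0, -5, 5],
    [0, 0, 0, 0, 0, -5, 5],
  ],
)

```text
time: 8.2
position: [0.5136, -0.1465, 0.2355]
tool_rot: [-1.086, 1.28, 1.082]
ft_force: [0.5, 0.0, 0.4]
grip_width: 0.565
```

jog_arm(
  targets=[
    [0, 0, 0, 0, 0, -5, 5],
    [0, 0, 0, 0, 0, -5, 5],
    [0, 0, 0, 0, 0, -5, 5],
    [0, 0, 0, 0, 0, -5, 5],
    [0, 0, 0, 0, 0, 0, 5],
  ],
)

```text
time: 8.82
position: [0.4777, -0.3475, 0.2354]
tool_rot: [-1.081, 1.288, 1.075]
ft_force: [0.4, 0.4, -0.7]
grip_width: 0.574
```

```bash
python3 - <<'E'
from h import *; from bench import *
s=get_state(); print(s["position"],s["ft_force"],s["grip_width"],s["joint_positions"])
for n in("scene","top"):
    im,d=get_image(n); i=camera_info(n); np.savez(f"{n}2.npz",im=im,d=d,K=i["intrinsics"],T=i["world_from_camera"])
cv2.imwrite("pics/t2.png",ld("top",2)[0][...,::-1]);cv2.imwrite("pics/s2.png",ld("scene",2)[0][...,::-1])
rel([.5215,-.370,.20],80.0,s)
E
```

```text
[ 0.4777 -0.3475  0.2354] [ 0.4311  0.4214 -0.7483] 0.5743729068515798 [-0.1072  0.2438  0.8147  1.6421 -0.1807  1.3306  2.1295]
turn deg [-0.1169 -0.1573  0.1487] flip 0  shift now-axes cm [ 3.5544 -4.7025 -1.4367]  shift goal-axes [ 3.5383 -4.7087 -1.456 ]
```

View pics/t2.png

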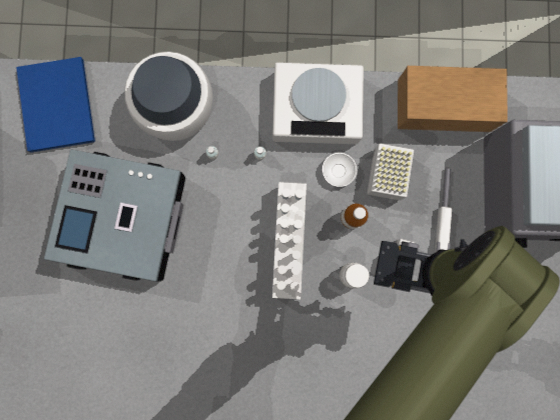

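View pics/s2.png

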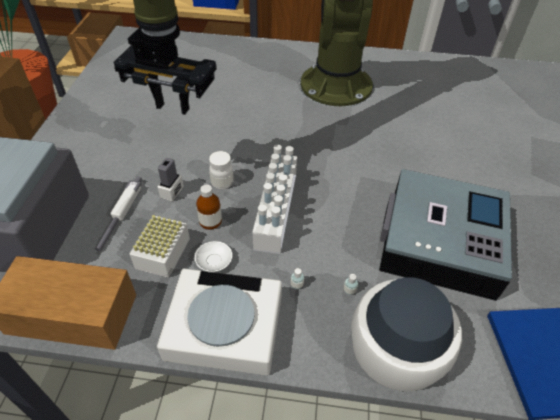

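The drawer plate at (174,226) in the top view now sits against the case, and everything else is where it was. Next I'll move over the lamp.

jog_arm(
  targets=[
    [-0.1, -0.2, 0.1, 1.7, -2.3, -0.7, 5],
    [0, 0, 0, 1.8, -2.4, -0.7, 5],
    [0, 0, 0, 0, 0, 0, 5],
    [0, 0, 0, 0, 0, 0, 5],
  ],
)

```text
time: 9.43
position: [0.5239, -0.3633, 0.2003]
tool_rot: [-1.083, 1.28, 1.088]
ft_force: [0.1, -1.0, -0.0]
grip_width: 0.575
```

```bash
python3 - <<'E'
from h import *; from bench import *
s=get_state(); print(s["position"],s["ft_force"],s["grip_width"])
for n in("scene","top"):
    im,d=get_image(n); i=camera_info(n); np.savez(f"{n}3.npz",im=im,d=d,K=i["intrinsics"],T=i["world_from_camera"])
crop("scene",100,60,250,210,4,"pics/s3.png",3)
def up(x0,y0,s,p): return (np.array(p)+.5)/s-.5+[x0,y0]
rel([.5215,-.370,.074],80.0,s)
# drawer plate
crop("top",150,180,200,270,6,"pics/d3.png",3)
p=np.array([np.cos(np.radians(80.3)),np.sin(np.radians(80.3)),0]);q=np.array([p[1],-p[0],0])
f=np.array([.5604,.1333,.064]); print("expected plate top ends px in crop", (proj("top",[f-.056*q,f+.056*q],3)-[150,180]+.5)*6)
print("tip expected px in crop",(proj("scene",[s["position"]-[0,0,.019]],3)-[100,60]+.5)*4)
E
```

```text
[ 0.5239 -0.3633  0.2003] [ 0.1135 -0.9602 -0.0108] 0.5754405688312992
turn deg [ 0.4852  0.2374 -0.0041] flip 0  shift now-axes cm [12.6317  0.1211 -0.7513]  shift goal-axes [12.6347  0.1159 -0.6999]
expected plate top ends px in crop [[117.175  437.8301]
 [184.3572 132.6238]]
tip expected px in crop [[248.1583 299.735 ]]
```

View pics/s3.png

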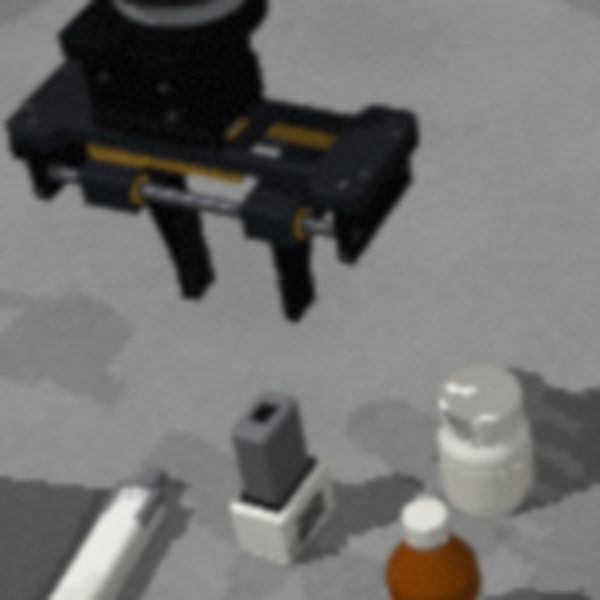

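View pics/d3.png

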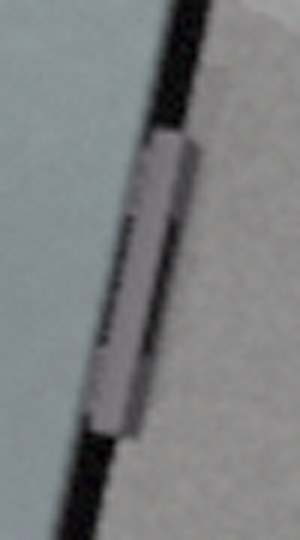

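The drawer's front edge is at (183,135)–(123,435) in the crop, within a pixel or so of where the home position should put it. In the scene view, the fingers at (195,295) and (297,315) straddle the lamp below. I'll descend and grip.

jog_arm(
  targets=[
    [0.4, 0.2, 0, 2, 0.1, -0.7, 5],
    [0, 0, 0, 3, 0, 0, 5],
    [0, 0, 0, 3, 0, 0, 5],
    [0, 0, 0, 2, 0, 0, 5],
    [0, 0, 0, 1.2, 0, 0, 5],
    [0, 0, 0, 0, 0, 0, 5],
    [0, 0, 0, 0, 0, 0, 5],
  ],
)

```text
time: 10.4
position: [0.5221, -0.3717, 0.089]
tool_rot: [-1.081, 1.286, 1.078]
ft_force: [0.6, -0.4, -0.3]
grip_width: 0.575
```

```bash
python3 - <<'E'
from h import *; from bench import *
s=get_state(); print(s["position"],s["ft_force"],s["grip_width"])
rel([.5215,-.370,.074],80.0,s)
im,d=get_image("scene"); i=camera_info("scene"); np.savez("scene4.npz",im=im,d=d,K=i["intrinsics"],T=i["world_from_camera"])
crop("scene",110,100,230,220,5,"pics/s4.png",4)
E
```

```text
[ 0.5221 -0.3717  0.089 ] [ 0.5763 -0.3691 -0.3081] 0.5753690107123176
turn deg [-0.0121 -0.0367  0.0938] flip 0  shift now-axes cm [1.4994 0.0894 0.1631]  shift goal-axes [1.4997 0.0869 0.1622]
```

View pics/s4.png

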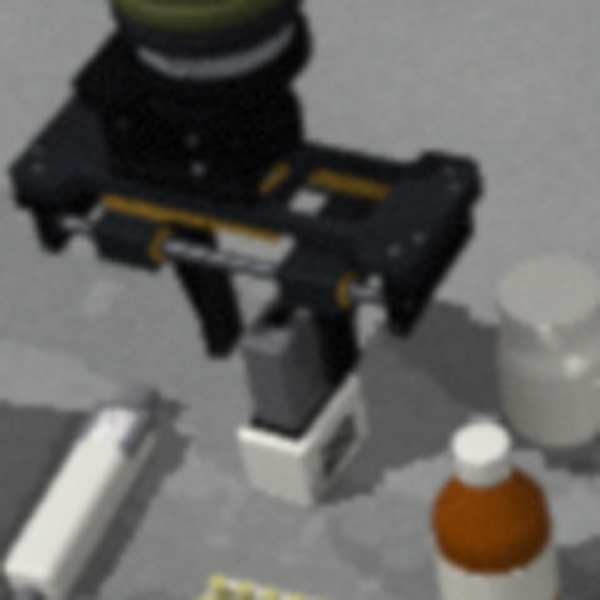

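The grip (285,360) sits between the fingers, and the bottle and jar are clear. I'll go down the last 15 mm and close.

jog_arm(
  targets=[
    [0, 0, 0.1, 0.8, 0.1, 0.1, 5],
    [0, 0, 0, 0.7, 0, 0, 5],
    [0, 0, 0, 0, 0, 0, 5],
    [0, 0, 0, 0, 0, 0, 4],
    [0, 0, 0, 0, 0, 0, 3.2],
    [0, 0, 0, 0, 0, 0, 2.8],
    [0, 0, 0, 0, 0, 0, 2],
    [0, 0, 0, 0, 0, 0, 2],
    [0, 0, 0, 0, 0, 0, 2],
  ],
  squeeze=25,
)

```text
time: 11.58
position: [0.5208, -0.3701, 0.0731]
tool_rot: [-1.079, 1.288, 1.081]
ft_force: [0.3, -0.1, 0.5]
grip_width: 0.274
```

jog_arm(
  targets=[
    [0, 0, 0, 0, 0, 0, 1.8],
    [0, 0, 0, -1, 0, 0, 1.8],
    [0, 0, 0, -2, 0, 0, 1.8],
    [0, 0, 0, 0, 0, 0, 1.8],
  ],
)

```text
time: 12.08
position: [0.5221, -0.3712, 0.1057]
tool_rot: [-1.082, 1.286, 1.077]
ft_force: [0.5, 0.3, -2.6]
grip_width: 0.28
```

```bash
python3 - <<'E'
from h import *; from bench import *
s=get_state(); print(s["position"],s["ft_force"],s["torque"],s["grip_width"]*.087)
for n in("scene","top"):
    im,d=get_image(n); i=camera_info(n); np.savez(f"{n}5.npz",im=im,d=d,K=i["intrinsics"],T=i["world_from_camera"])
crop("scene",110,80,230,200,5,"pics/s5.png",5)
rel([.5215,-.370,.28],80.2,s)
E
```

```text
[ 0.5221 -0.3712  0.1057] [ 0.4554  0.2562 -2.5682] [-0.0312  0.0037  0.0393] 0.02432066273894916
turn deg [-0.2026 -0.084   0.1483] flip 0  shift now-axes cm [-17.4325   0.0335   0.0777]  shift goal-axes [-17.4322   0.0783   0.1035]
```

View pics/s5.png

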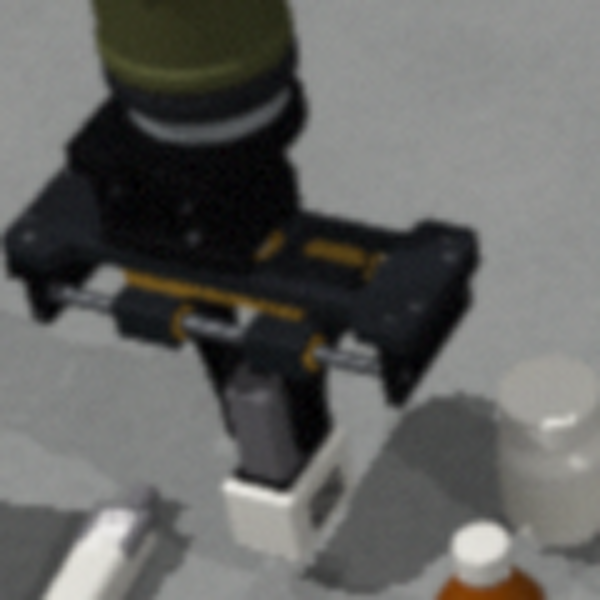

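The lamp is held: width 24.3 mm and −2.6 N, which fits 0.22 kg. I'll raise it, then carry it over the rack.

jog_arm(
  targets=[
    [-0.2, -0.1, 0.1, -2, 0, 0, 1.8],
    [0, 0, 0, -3.5, 0, 0, 1.8],
    [0, 0, 0, -4, 0, 0, 1.8],
    [0, 0, 0, -4, 0, 0, 1.8],
    [0, 0, 0, -3, 0, 0, 1.8],
    [0, 0, 0, -0.9, 0, 0, 1.8],
    [0, 0, 0, 0, 0, 0, 1.8],
  ],
)

```text
time: 13.05
position: [0.5212, -0.3704, 0.2771]
tool_rot: [-1.079, 1.286, 1.085]
ft_force: [-1.1, -0.3, -1.9]
grip_width: 0.274
```

jog_arm(
  targets=[
    [0, 0, 0, 0, 0.1, 1.5, 1.8],
    [0, 0, 0, 0, 0.2, 3, 1.8],
    [0, 0, 0, 0, 0.3, 4, 1.8],
    [0, 0, 0, 0, 0.3, 4, 1.8],
    [0, 0, 0, 0, 0.3, 4, 1.8],
    [0, 0, 0, 0, 0.3, 4, 1.8],
    [0, 0, 0, 0, 0.3, 4, 1.8],
    [0, 0, 0, 0, 0.3, 4, 1.8],
    [0, 0, 0, 0, 0.3, 4, 1.8],
    [0, 0, 0, 0, 0.3, 4, 1.8],
  ],
)

```text
time: 14.3
position: [0.5557, -0.0035, 0.2764]
tool_rot: [-1.079, 1.287, 1.088]
ft_force: [0.8, -0.1, -2.5]
grip_width: 0.274
```

jog_arm(
  targets=[
    [0, 0, 0, 0, 0.3, 4, 1.8],
    [0, 0, 0, 0, 0.3, 4, 1.8],
    [0, 0, 0, 0, 0.3, 4, 1.8],
    [0, 0, 0, 0, 0.3, 4, 1.8],
    [0, 0, 0, 0, 0.3, 3, 1.8],
    [0, 0, 0, 0, 0.2, 2, 1.8],
    [0, 0, 0, 0, 0, 1, 1.8],
    [0, 0, 0, 0, 0, 0, 1.8],
    [0, 0, 0, 0, 0, 0, 1.8],
  ],
)

```text
time: 15.42
position: [0.5778, 0.2118, 0.2783]
tool_rot: [-1.078, 1.288, 1.083]
ft_force: [-1.3, -0.7, -2.2]
grip_width: 0.276
```

```bash
python3 - <<'E'
from h import *; from bench import *
s=get_state(); print(s["position"],s["ft_force"],s["grip_width"]*.087,s["joint_positions"])
rel([.5776,.2338,.20],80.2,s)
for n in("scene","top"):
    im,d=get_image(n); i=camera_info(n); np.savez(f"{n}6.npz",im=im,d=d,K=i["intrinsics"],T=i["world_from_camera"])
crop("scene",340,80,520,280,3,"pics/s6.png",6)
cv2.imwrite("pics/t6.png",ld("top",6)[0][...,::-1])
E
```

```text
[0.5778 0.2118 0.2783] [-1.314  -0.7253 -2.1501] 0.023998173516294418 [-0.7877  0.2458  0.479   1.5022 -0.1161  1.4236  1.0937]
turn deg [-0.1345  0.063  -0.1858] flip 0  shift now-axes cm [7.8337 0.3764 2.1534]  shift goal-axes [7.8301 0.3967 2.1629]
```

View pics/s6.png

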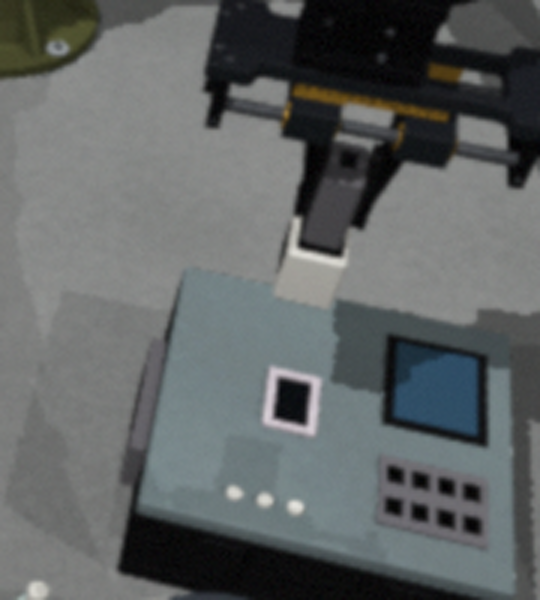

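View pics/t6.png

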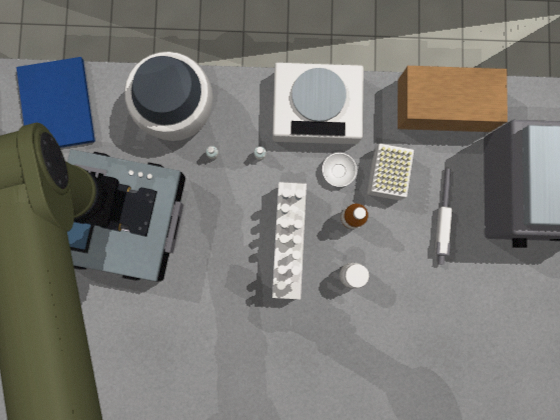

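The scene view shows the lamp upright in the jaws, with its foot at (310,270) and the window at (290,402). The arm hides the window in the top view. I'll move over the window at a safe height and then measure.

jog_arm(
  targets=[
    [-0.1, 0.1, -0.2, 1, 0.2, 1.2, 1.8],
    [0, 0, 0, 2, 0.2, 1, 1.8],
    [0, 0, 0, 2, 0, 0, 1.8],
    [0, 0, 0, 1.5, 0, 0, 1.8],
    [0, 0, 0, 1, 0, 0, 1.8],
    [0, 0, 0, 0, 0, 0, 1.8],
    [0, 0, 0, 0, 0, 0, 1.8],
  ],
)

```text
time: 16.4
position: [0.5778, 0.2359, 0.204]
tool_rot: [-1.083, 1.283, 1.083]
ft_force: [0.5, 0.3, -1.7]
grip_width: 0.274
```

```bash
python3 - <<'E'
from h import *; from bench import *
s=get_state(); print(s["position"],s["ft_force"],s["grip_width"]*.087)
rel([.5776,.2338,.20],80.2,s)
for n in("scene","top"):
    im,d=get_image(n); i=camera_info(n); np.savez(f"{n}7.npz",im=im,d=d,K=i["intrinsics"],T=i["world_from_camera"])
crop("scene",405,150,475,240,7,"pics/s7.png",7)
c=s["position"]; M=R.from_rotvec(s["tool_rot"]).as_matrix()
L=lambda a,b,z:c+M[:,1]*-a+M[:,2]*b+M[:,0]*(.0735-z)
P=[L(a,b,z) for z in(0,.04) for a,b in((.028,-.018),(.028,.018),(-.028,-.018))]
print(np.array(P)); print((proj("scene",P,7)-[405,150]+.5)*7-.5)
E
```

```text
[0.5778 0.2359 0.204 ] [ 0.4714  0.266  -1.6893] 0.023839905372202083
turn deg [0.0713 0.0482 0.0634] flip 0  shift now-axes cm [ 0.3967 -0.0115 -0.2116]  shift goal-axes [ 0.3968 -0.0122 -0.2112]
[[0.6025 0.2135 0.1305]
 [0.6086 0.249  0.1305]
 [0.5473 0.2229 0.1304]
 [0.6024 0.2135 0.1705]
 [0.6085 0.2489 0.1705]
 [0.5472 0.2229 0.1704]]
[[197.5534 401.824 ]
 [325.7406 431.041 ]
 [214.349  269.4504]
 [234.5425 305.5329]
 [367.1429 334.9778]
 [250.4747 172.6722]]
```

View pics/s7.png

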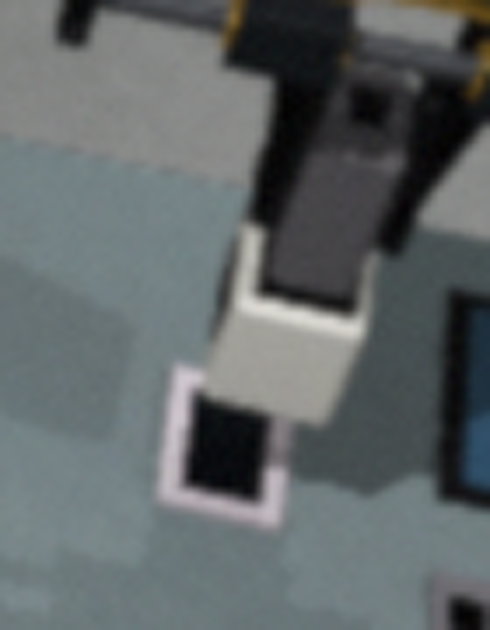

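In the crop, the foot's lower front edge runs from (203,390) to (325,424). The kinematic prediction was (198,402) to (326,431), about 1–1.5 real pixels lower. The depth data should show whether that is an x offset or a height offset.

```bash
cat > m.py <<'E'
from h import *
a80=np.radians(80.2); p=np.array([np.cos(a80),np.sin(a80),0]); q=np.array([p[1],-p[0],0]) # q ~ +x world
def front(k,box,zlo,zhi):
    W=cloud("scene",k); im=ld("scene",k)[0].astype(int); x0,y0,x1,y1=box
    w=W[y0:y1,x0:x1].reshape(-1,3); c=im[y0:y1,x0:x1].reshape(-1,3)
    m=(w[:,2]>zlo)&(w[:,2]<zhi)&(c.min(1)>110); w=w[m]; return w
def rep(k,box,zlo,zhi):
    w=front(k,box,zlo,zhi); Q=w@q; Pp=w@p; mx=np.percentile(Q,90)
    f=abs(Q-np.median(Q[Q>mx-.006]))<.004
    w=w[f];Q=Q[f];Pp=Pp[f]
    b=np.polyfit(Pp,Q,1); print(k,"n",len(w),"front q",np.median(Q),"p range",np.percentile(Pp,[2,98]),"pmid",np.percentile(Pp,[2,98]).mean(),"yaw err deg",np.degrees(np.arctan(b[0])),"z",np.percentile(w[:,2],[1,99]))
    bz=np.polyfit(w[:,2],Q,1); print("  lean deg (q vs z)",np.degrees(np.arctan(bz[0])))
E
python3 - <<'E'
from m import *
rep(0,(150,175,190,205),.004,.036)
rep(7,(430,180,462,214),.125,.18)
for n,k in(("scene",0),("scene",7),("top",0)):
    W=cloud(n,k); z=W[...,2]; im=ld(n,k)[0].astype(int)
    m=(im[...,0]-im[...,1]>3)&(im.sum(-1)>480)&(abs(z-.088)<.006)
    bb=dict(scene=(420,196,455,232),top=(110,195,142,238))[n]; mm=np.zeros_like(m); mm[bb[1]:bb[3],bb[0]:bb[2]]=1; w=W[m&mm]
    print(n,k,len(w),"window q mid",np.percentile(w@q,[3,97]),"p",np.percentile(w@p,[3,97]),"z",np.median(w[:,2]))
s=np.array([.5778,.2359,0]); print("tcp q,p",s@q,s@p, "grasp tcp", np.array([.5208,-.3701,0])@q,np.array([.5208,-.3701,0])@p)
E
```

```text
0 n 114 front q 0.6045262855307676 p range [-0.2938 -0.2593] pmid -0.27656893514185 yaw err deg 2.9856819327853006 z [0.0045 0.0356]
  lean deg (q vs z) 0.9474459543347926
7 n 288 front q 0.5577119736201352 p range [0.3137 0.3472] pmid 0.33045676772419647 yaw err deg 1.7542289553016606 z [0.1329 0.1728]
  lean deg (q vs z) -0.48152463553071
scene 0 142 window q mid [0.5029 0.5573] p [0.3127 0.3468] z 0.08842068813922116
scene 7 91 window q mid [0.5063 0.5579] p [0.3121 0.3464] z 0.08848810549787489
top 0 195 window q mid [0.502  0.5561] p [0.3108 0.3457] z 0.08841831015632362
tcp q,p 0.5292162628904935 0.330804771870389 grasp tcp 0.5761949691715504 -0.2760543560630699
```

```bash
python3 - <<'E'
from m import *
def up(x0,y0,s,pp): return (np.array(pp)+.5)/s-.5+[x0,y0]
def onplane(n,uv,k,qv):
    T=ld(n,k)[3]; o=T[:3,3]; r=ray(n,uv[0],uv[1],0.,k)[0]-o; t=(qv-o@q)/(r@q); return o+t*r
for px in [(203,390),(325,424),(240,297),(370,322)]:
    P=onplane("scene",up(405,150,7,px),7,.5577); print(px,"p",P@p,"z",P[2])
W=cloud("scene",7)
# column profiles of front face: height of lowest and highest face pixel
for u in range(436,454,3):
    for v in range(185,214): pass
    col=W[185:214,u]; f=abs(col@q-.5577)<.005; print(u,col[f][:,2].max().round(4),col[f][:,2].min().round(4),(185+np.where(f)[0][[0,-1]]))
E
```

```text
(203, 390) p 0.31308346951447 z 0.13595844103716892
(325, 424) p 0.3478687499908875 z 0.13358410443913404
(240, 297) p 0.3133571968397502 z 0.1744534410449291
(370, 322) p 0.34810920172054316 z 0.1759121511694629
436 0.1531 0.1346 [198 206]
439 0.1703 0.1351 [192 207]
442 0.1744 0.1333 [191 208]
445 0.1761 0.1329 [191 209]
448 0.1757 0.1363 [192 209]
451 0.1745 0.1356 [193 210]
```

jog_arm(
  targets=[
    [0, 0, 0, 0, 0, 0, 1.8],
  ],
)

```text
time: 16.62
position: [0.5776, 0.2361, 0.2039]
tool_rot: [-1.083, 1.283, 1.083]
ft_force: [0.3, -0.1, -1.6]
grip_width: 0.279
```

jog_arm(
  targets=[
    [0, 0, 0, 0, 0, 0, 1.8],
  ],
)

```text
time: 16.75
position: [0.5774, 0.236, 0.2035]
tool_rot: [-1.083, 1.284, 1.083]
ft_force: [0.8, -0.2, -1.4]
grip_width: 0.275
```

jog_arm(
  targets=[
    [0, 0, 0, 0, 0, 0, 1.8],
  ],
)

```text
time: 16.88
position: [0.5774, 0.236, 0.2034]
tool_rot: [-1.083, 1.284, 1.083]
ft_force: [1.0, -0.1, -1.5]
grip_width: 0.277
```

```bash
python3 - <<'E'
from m import *
from bench import *
def up(x0,y0,s,pp): return (np.array(pp)+.5)/s-.5+[x0,y0]
def onplane(n,uv,k,qv):
    T=ld(n,k)[3]; o=T[:3,3]; r=ray(n,uv[0],uv[1],0.,k)[0]-o; t=(qv-o@q)/(r@q); return o+t*r
for px in [(162,372),(270,412),(187,475),(290,503)]:
    P=onplane("scene",up(140,145,9,px),0,.6045); print(px,"p",P@p,"z",P[2])
W=cloud("scene",0)
for u in range(160,172,2):
    col=W[175:204,u]; f=abs(col@q-.6045)<.005; print(u,col[f][:,2].max().round(4),col[f][:,2].min().round(4),175+np.where(f)[0][[0,-1]])
im,d=get_image("scene"); i=camera_info("scene"); np.savez("scene8.npz",im=im,d=d,K=i["intrinsics"],T=i["world_from_camera"])
rep(8,(430,180,462,214),.125,.18)
E
```

```text
(162, 372) p -0.29099265447484396 z 0.04320459032381918
(270, 412) p -0.2612064243772817 z 0.03803444095533326
(187, 475) p -0.2910658138188513 z 0.004287446876999446
(290, 503) p -0.2612255274951478 z 0.0034774149479244176
160 0.0412 -0.0008 [186 199]
162 0.044 -0.0005 [186 200]
164 0.0435 0.0011 [186 200]
166 0.0428 0.0018 [188 200]
168 0.0444 -0.0006 [187 202]
170 0.0421 -0.0007 [189 202]
8 n 289 front q 0.5572094878047884 p range [0.3135 0.3475] pmid 0.3304541732834813 yaw err deg 2.1262399367888363 z [0.133  0.1723]
  lean deg (q vs z) -1.272195414342509
```

jog_arm(
  targets=[
    [0, 0, 0, 0.5, -0.05, -0.14, 1.8],
    [0, 0, 0, 1, 0, 0, 1.8],
    [0, 0, 0, 1, 0, 0, 1.8],
    [0, 0, 0, 0, 0, 0, 1.8],
    [0, 0, 0, 0, 0, 0, 1.8],
    [0, 0, 0, 0, 0, 0, 1.8],
    [0, 0, 0, 0, 0, 0, 1.8],
  ],
)

```text
time: 17.8
position: [0.5778, 0.2346, 0.1786]
tool_rot: [-1.084, 1.284, 1.083]
ft_force: [-0.3, 0.7, -2.0]
grip_width: 0.279
```

```bash
cat > fin.py <<'E'
import sys; from m import *
from bench import *
k=int(sys.argv[1])
s=get_state(); c=s["position"]; print(c,"q,p",c@q,c@p,s["ft_force"],s["grip_width"]*.087)
rel([*( .5293*q+.3294*p)[:2],.172],80.3,s)
for n in("scene","top"):
    im,d=get_image(n); i=camera_info(n); np.savez(f"{n}{k}.npz",im=im,d=d,K=i["intrinsics"],T=i["world_from_camera"])
crop("scene",405,160,475,240,8,f"pics/s{k}.png",k)
b=c[2]-.0735
rep(k,(425,180,462,224),b+.004,b+.045)
W=cloud("scene",k)
for u in range(436,454,3):
    col=W[185:224,u]; f=(abs(col@q-.5573)<.005)&(col[:,2]>.0905); print(u,col[f][:,2].max().round(4),col[f][:,2].min().round(4),(185+np.where(f)[0][[0,-1]]))
E
python3 fin.py 9
```

```text
[0.5778 0.2346 0.1786] q,p 0.5294328770020041 0.3295070568076732 [-0.3406  0.7434 -2.0422] 0.02426521252061889
turn deg [-0.0026  0.0302  0.033 ] flip 0  shift now-axes cm [ 0.6627  0.0137 -0.011 ]  shift goal-axes [ 0.6627  0.0133 -0.0107]
9 n 264 front q 0.5578875409834251 p range [0.3123 0.3464] pmid 0.3293439898777901 yaw err deg 1.5914616843686658 z [0.1104 0.1471]
  lean deg (q vs z) -1.4014407660079884
436 0.1497 0.1062 [199 216]
439 0.1485 0.1101 [200 216]
442 0.1509 0.1107 [200 217]
445 0.1504 0.1059 [201 218]
448 0.1885 0.113 [187 216]
451 0.1507 0.1375 [202 209]
```

View pics/s9.png

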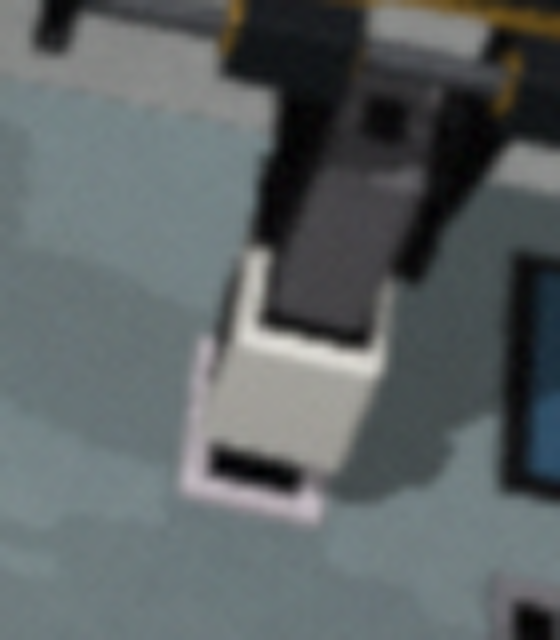

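In the crop, the foot's front lower corners are at about (206,440) and (335,474), above the frame's front corners at (181,493) and (320,524). I'll compare the two directly in the shared front plane.

```bash
cat >> m.py <<'E'
def up(x0,y0,s,pp): return (np.array(pp)+.5)/s-.5+[x0,y0]
def onplane(n,uv,k,qv):
    T=ld(n,k)[3]; o=T[:3,3]; r=ray(n,uv[0],uv[1],0.,k)[0]-o; t=(qv-o@q)/(r@q); return o+t*r
def masks(k,save=False):
    # sub-pixel masks: foot (neutral light) and frame (pinkish)
    im=ld("scene",k)[0][160:240,405:475]; b=cv2.resize(im,None,fx=8,fy=8,interpolation=cv2.INTER_CUBIC).astype(int)
    fr=(b[...,0]-b[...,1]>6)&(b.sum(-1)>440)
    ft=(b[...,0]-b[...,2]>2)&(b[...,0]-b[...,1]<=12)&(b.sum(-1)>330)&~fr
    return fr,ft
E
python3 - <<'E'
from m import *
for px in [(206,440),(335,474),(181,493),(320,524),(243,345),(383,372)]:
    P=onplane("scene",up(405,160,8,px),9,.5580); print(px,"p",P@p,"z",P[2])
im=ld("scene",9)[0]
for (u,v) in [(437,210),(440,205),(435,222),(430,215),(425,190)]: print(im[v,u])
E
```

```text
(206, 440) p 0.3136317741767124 z 0.10822642008376204
(335, 474) p 0.34631850216678245 z 0.1068103432144013
(181, 493) p 0.3125755605260159 z 0.0868978716184674
(320, 524) p 0.3478066277409999 z 0.0875333687623655
(243, 345) p 0.31368697540271945 z 0.14417168068031283
(383, 372) p 0.3472371146206427 z 0.14579972093335225
[160 157 153]
[168 167 161]
[176 166 173]
[155 148 153]
[116 129 131]
```

```bash
python3 - <<'E'
from m import *
for k,b in((0,0),(7,.1317),(8,.1317),(9,.106)):
    box=(150,170,190,208) if k==0 else (425,180,462,224)
    w=front(k,box,b+.008,b+.034); pm=-.2765 if k==0 else (.3305 if k<9 else .3297)
    Q=w@q; m=(abs(w@p-pm)<.013)&(abs(Q-np.percentile(Q,70))<.008); w=w[m]; Q=w@q
    A=np.c_[w@p-pm,w[:,2]-b-.02,np.ones(len(w))]
    for _ in range(3):
        x,*_r=np.linalg.lstsq(A,Q,rcond=None); r=Q-A@x; g=abs(r)<2.5*r.std(); A,Q=A[g],Q[g]
    print(k,len(Q),"yaw,lean deg",np.degrees(np.arctan(x[:2])),"q",x[2],"res",r.std(), "sd yaw",np.degrees(r.std()/A[:,0].std()/len(Q)**.5))
E
```

```text
0 68 yaw,lean deg [2.8716 2.3184] q 0.6044858913870402 res 0.0010704629954702272 sd yaw 0.9663982226139535
7 130 yaw,lean deg [2.3962 1.471 ] q 0.5580714803669162 res 0.0012385119597161224 sd yaw 0.8208599555656219
8 131 yaw,lean deg [ 0.9845 -0.0918] q 0.5574326651058537 res 0.0012411356008894124 sd yaw 0.8277916289328611
9 123 yaw,lean deg [2.1598 1.0415] q 0.5581893828715674 res 0.0011251005352596862 sd yaw 0.7641220330749274
```

I'll lower the last 8 mm, then check the yaw and the gap there.

jog_arm(
  targets=[
    [0, 0, 0, 0.4, -0.03, 0, 1.8],
    [0, 0, 0, 0.4, 0, 0, 1.8],
    [0, 0, 0, 0, 0, 0, 1.8],
    [0, 0, 0, 0, 0, 0, 1.8],
    [0, 0, 0, 0, 0, 0, 1.8],
    [0, 0, 0, 0, 0, 0, 1.8],
  ],
)

```text
time: 18.65
position: [0.5779, 0.2345, 0.1704]
tool_rot: [-1.083, 1.284, 1.083]
ft_force: [-0.1, 0.5, -3.0]
grip_width: 0.279
```

```bash
python3 fin.py 10; python3 -c "
from h import *
crop('scene',420,180,465,230,12,'pics/s10b.png',10)"
```

```text
[0.5779 0.2345 0.1704] q,p 0.5296029856476122 0.32944021398144974 [-0.1207  0.462  -2.9973] 0.024234306907138167
turn deg [-0.0048  0.0148  0.0117] flip 0  shift now-axes cm [-0.1628  0.0303 -0.0039]  shift goal-axes [-0.1628  0.0303 -0.004 ]
10 n 261 front q 0.5581290952056993 p range [0.3122 0.346 ] pmid 0.3291260916385186 yaw err deg 1.1886516920784416 z [0.1015 0.1397]
  lean deg (q vs z) -1.4086172421130423
436 0.1385 0.0977 [204 219]
439 0.1413 0.1012 [203 219]
442 0.1534 0.1015 [199 220]
445 0.1739 0.0992 [192 221]
448 0.145 0.1124 [204 216]
451 0.1357 0.1352 [208 209]
```

View pics/s10b.png

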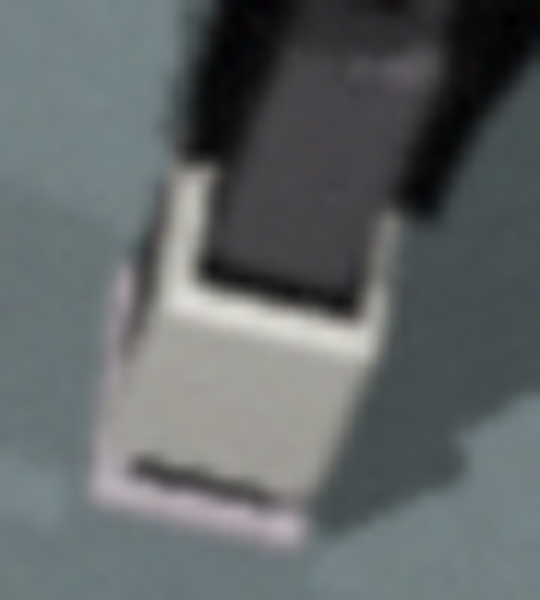

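```bash
python3 - <<'E'
from m import *
for px in [(110,457),(312,505),(90,498),(303,550),(160,320),(378,362)]:
    P=onplane("scene",up(420,180,12,px),10,.5583); print(px,"p",P@p,"z",P[2])
for a,b in (((160,320),(172,165)),((378,362),(400,215)),((160,320),(378,362))):
    A=ray("scene",*up(420,180,12,a),.138,10)[0];B=ray("scene",*up(420,180,12,b),.138,10)[0]; e=B-A; print(np.degrees(np.arctan2(e[1],e[0])),np.linalg.norm(e))
for a,b in (((90,498),(303,550)),):
    A=ray("scene",*up(420,180,12,a),.088,10)[0];B=ray("scene",*up(420,180,12,b),.088,10)[0]; e=B-A; print("frame",np.degrees(np.arctan2(e[1],e[0])),np.linalg.norm(e),A@q,B@q)
# predicted rim edges for yaw 80.3 / 78.5 centre .5299,.3296
for yaw in(82,80.3,78.5):
    a=np.radians(yaw);P=np.array([np.cos(a),np.sin(a),0]);Q=np.array([P[1],-P[0],0]);c=.5302*q+.3297*p+[0,0,.138]
    pts=[c+s*.028*Q+t*.018*P for s,t in((1,-1),(-.5,-1),(1,1),(-.3,1))]
    print(yaw,((proj("scene",pts,10)-[420,180]+.5)*12-.5).round(0).tolist())
E
```

```text
(110, 457) p 0.31280117034306887 z 0.09865852623670635
(312, 505) p 0.34682432235215344 z 0.09848234450250515
(90, 498) p 0.31214670545197104 z 0.08754379565185455
(303, 550) p 0.3484110868554036 z 0.08709520722437736
(160, 320) p 0.3123678438525173 z 0.13358488457010376
(378, 362) p 0.3474826811152759 z 0.13538954866122754
172.21383087638807 0.03707363744953005
168.0494392247936 0.03551927829479226
83.13611162820568 0.03532590145741457
frame 79.52932620849062 0.03615408289088727 0.5587308958908959 0.5591540866099143
82 [[168.0, 304.0], [182.0, 130.0], [390.0, 350.0], [397.0, 197.0]]
80.3 [[163.0, 301.0], [185.0, 129.0], [384.0, 351.0], [398.0, 199.0]]
78.5 [[158.0, 297.0], [188.0, 127.0], [379.0, 352.0], [399.0, 202.0]]
```

The rim edges average 80.6°, against 80.3° for the window. The sideways centres agree within 0.5 mm and the gap is about 9–10 mm. I'll raise it half a millimetre, let it settle, and do a final check.

jog_arm(
  targets=[
    [0, 0, 0, -0.05, 0, 0, 1.8],
    [0, 0, 0, 0, 0, 0, 1.8],
    [0, 0, 0, 0, 0, 0, 1.8],
    [0, 0, 0, 0, 0, 0, 1.8],
    [0, 0, 0, 0, 0, 0, 1.8],
    [0, 0, 0, 0, 0, 0, 1.8],
    [0, 0, 0, 0, 0, 0, 1.8],
  ],
)

```text
time: 19.62
position: [0.5779, 0.2344, 0.1707]
tool_rot: [-1.083, 1.284, 1.083]
ft_force: [-0.8, -0.2, -2.3]
grip_width: 0.278
```

```bash
python3 fin.py 11; python3 -c "
from h import *
a=ld('scene',11)[0][...,::-1];b=ld('top',11)[0][...,::-1]
cv2.imwrite('pics/f.png',a);cv2.imwrite('pics/ft.png',b)"
```

```text
[0.5779 0.2344 0.1707] q,p 0.5295583030786685 0.3293634430345678 [-0.8222 -0.2138 -2.2982] 0.024182974057491147
turn deg [-0.0073  0.0037  0.0035] flip 0  shift now-axes cm [-0.1251  0.0258  0.0037]  shift goal-axes [-0.1251  0.0258  0.0037]
11 n 266 front q 0.5577797641987505 p range [0.312  0.3461] pmid 0.3290828882987554 yaw err deg 1.583667512987421 z [0.1018 0.1397]
  lean deg (q vs z) -1.4266395766067868
436 0.1396 0.1016 [204 218]
439 0.1423 0.1019 [203 219]
442 0.1394 0.1009 [204 220]
445 0.1678 0.1029 [194 220]
448 0.1622 0.1139 [197 216]
451 0.1897 0.1354 [187 209]
```

View pics/f.png

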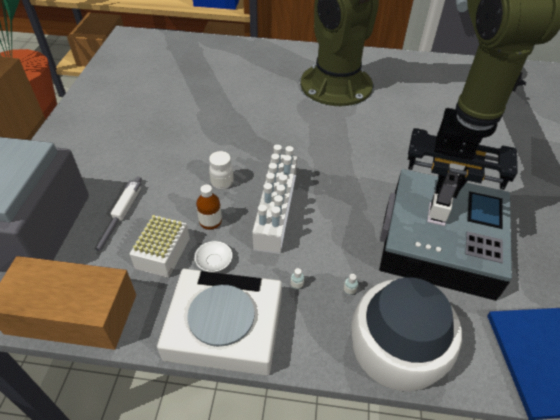

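View pics/ft.png

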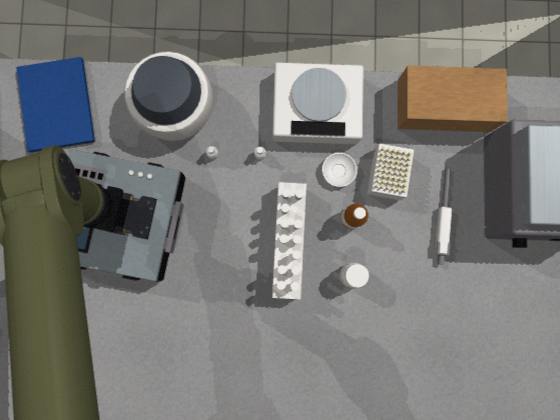

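The scene view shows the lamp held over the window at (440,208) and the drawer shut at (388,215). Both views show every other object where it started. I'm handing in the job.

```bash
python3 -c "
from bench import *
print(close_job())"
```

```text
the job is handed in; nothing more can be done
None
```

I pushed the drawer home first, then carried the lamp over the rack. At hand-in (about 19.7 s) it was being held upright over the window frame.

- **Drawer:** it went past its click to a hard stop, with about 15 N and no further motion. A later picture put the plate edge within about a pixel of its home position.
- **Lamp carry:** its underside stayed about 20 cm up while crossing the rack, roughly 9 cm above the caps. I saw no sign of contact with the rack or the analyser.
- **Alignment:** along the analyser's depth, foot and frame centres agree within about 0.5 mm. Across the front the two cameras disagree by about 1 mm, so I left the lamp in between.
- **Gap:** arm positions gave about 9 mm, and my last picture measurements gave 7 to 11 mm. The depth camera's last reading was higher, roughly 13 mm, but it read about 2 mm high on the lamp earlier.
- **Squareness:** the jaws are set to 80.3°, matching the window. The foot's edges in the picture average about 80.6°, though single edges scatter by several degrees. Depth fits suggested a yaw error of 1 to 2° that I could not confirm, so I left it.
- **Grip and surroundings:** the grip width was steady at 24.2 mm, with −2.3 N at the wrist, which fits the lamp's weight. The other objects look unmoved in both views.

The arm blocked the top camera's view of the window at the end, so the final fit rests on the scene camera and the arm's own position readings.

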